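# Reset the cooker's timer, fit its heat knob and hold it pressed to light

## Robot

A 6-joint arm with a two-finger parallel gripper is mounted at the origin on the work surface. World frame = base frame: x ahead of the robot, y to its left, z up, the work surface at z = 0. Lengths are in m, angles in degrees, forces in N, time in s.
With the tool pointing down it reaches from about 0.15 to 0.775 m from the base axis. Payload 6.1 kg.
Tool frame: the origin (TCP) lies midway between the tips of the shut fingers; the grasp point (between the pads) lies 19 mm behind it; z points along the fingers, y is the line along which they close (so a half turn about z gives the same grasp; the last joint's range is limited). The gripper opens to 85 mm and grips with 20 to 120 N. Pads are 22 mm wide; open, the fingers measure 114 mm over their backs; the gripper's body (76 mm by 85 mm) begins 54 mm behind the grasp point. The pads swing forward as they close: fully open they stand 13 mm farther back than shut.
Start: joints at [-76.318, 7.208, -2.269, 80.523, 0, 90], TCP at [0.124, -0.51, 0.231] pointing down, gripper open.
Joint ranges: [-155.77, 155.77], [-54.66, 111.73], [-72.52, 77.12], [-102.08, 115.82], [-83.92, 84.16], [-180, 180]. Speed limits (degrees/s): [136.94, 136.94, 172.46, 180, 180, 180].

## Interface

Orientations are given as [roll, pitch, yaw] about the fixed x, y, z axes, in that order (R = Rz(yaw) Ry(pitch) Rx(roll)).
In Python, from workcell import env, eyes gives the robot as it stands.
- The arm moves only by the tool send_rows, never from a script. Its argument "plan" is a list of rows, each an object of numbers: "dx", "dy", "dz": the shift along the tool's x, y, z in m; "ax", "ay", "az": the turn, a rotation vector about the tool's x, y, z in degrees. In form: [{"dx": .., "dy": .., "dz": .., "ax": .., "ay": .., "az": ..}, ...]. A call has 1 to 10 rows; each row is the pose to reach, as a shift and turn from the pose commanded when the call began, along the tool's axes at that moment; what a row does not reach only later rows make up. A row lasts 1/10 s, in which the tool goes at most 50 mm and 8.59 degrees, less where a joint would pass 70% of its speed; a pose out of reach is approached as far as the arm can. A call with a gripper value outside its range is refused whole. "hand" is the opening, from -1 (shut) to 1 (fully open), so that 0 is half open, set as the call begins (left out, the last holds). The fingers move at their own pace and stop on an object; "force" is the grip in N (left out, the last holds). Time passes only in rows, so rows that repeat a pose let the fingers close. It gives the time, the measured TCP pose, the force, the opening and the grip force at its end, in the units of the state.
- env.read_state(): the state, without advancing time (a new reading comes with each control period).
- eyes.grab_frame(name): name is "side" or "top" or "wrist"; returns a dict with "img" (480x640x3 uint8, red, green, blue), "vertical_fov" (degrees; the focal length in pixels is half the picture's height over the tangent of half this angle, whatever the lens; pixels are square), "cx", "cy" (the principal point, pixels), "distortion" ([k1, k2, p1, p2, k3] as OpenCV has them; the pictures are not rectified), "cam_to_world" (4x4, takes a point from camera to world coordinates). Camera axes: x right, y down, z forward; pixel columns grow to the right and rows downward; lengths in m; the calibration is good to about 2 mm. A picture is of the moment at which its call begins. There is no depth.
- env.hand_in(): hands the job in; it is judged then, once.
Trained networks look in a picture, given as the dict that the camera call returned (one of the last four; its "shot" number tells which), for a name from the list of things; names that differ only in an ending like _2 or _b are one class to them, and where a whole thing is asked for, a point or a joint stands for the part that bears it (a point fixed in the world has none). Each returns a list of dicts, best first, with "confidence" (0 to 1); they miss things now and then, are a little off and sometimes report something else, mostly with a low value. They report only what shows in the picture. A call takes as long as a camera call. They do not tell look-alikes from the thing itself.
- eyes.silhouettes(thing, picture): "region" (480x640 bool, what is visible of it) and "position" ([column, row] in pixels, amid what is visible of it).
- eyes.landmark_of(thing, picture): "position" ([column, row] in pixels: a listed point, or the origin of a listed thing).
The state is a dict: "time": time; "joints": joint angles; "qd": joint speeds; "joint_torque": joint torques, N m; "ee_pos": TCP position; "eef_rot": TCP orientation; "wrist_force": force on the tool from outside, world axes, zero at the start; "torque": the same for the moment, N m; "gripper_width": finger opening in m; "finger_force": force on a finger pad.
Only numpy, scipy, OpenCV 4.12 (cv2) and the standard library are available. Lean on these libraries where they do the work, as an engineer would, in place of code of your own. Each camera call takes 0.05 s, during which the arm holds its last target. There are 200 camera calls.

## Task

First turn the portable cooker's elapsed-time dial anticlockwise all the way back to its zero stop and leave it there. Then take the loose black heat knob, turn it so that the flat in its bore matches the flat of the bare D-shaft, push it fully home on the shaft, and press knob and shaft down together, as far as the spring-loaded shaft goes, as one does to light the flame. Finish while still holding the knob pressed down with the gripper's fingers (do not let go), and do not shift the kettle, pot or ladle.

Things in the scene. Friction and masses are not known exactly. Their poses are not given: they have to be found in the camera images.
- cooker: Green portable single-burner cooker, 220 (x) by 200 (y) by 60 mm high, fixed on a round wooden stool top whose surface is 20 mm above the table. Origin: centre of its underside. Its front is its -x side; the flat top panel is 60 mm above the origin. Controls stand along the front edge of the panel: the dial at (-75, -50) mm, the D-shaft at (-75, +50) mm in the cooker's frame. A low burner (up to 12 mm above the panel) lies behind them, within 61 mm of the point (+38, 0) mm.
- timer (a joint): Angle of the elapsed-time dial in rad: 0 at its zero stop, growing clockwise seen from above, up to 1.6. It starts between 0.6 and 1.35, turns with light friction (0.04 N m) and stays where it is left. At 0 its white pointer looks to the cooker's front (-x), at a red dot.
- timer_grip (a point): On the vertical axis of the dial, at the top of its bar grip, 39 mm above the panel. The dial is a grey disc 40 mm in diameter reaching 15 mm above the panel, with a black bar grip on it 40 mm long, 12 mm wide, 24 mm high (15 to 39 mm above the panel). The point's x axis lies along the bar, its pointer end to -x; z is up; it turns with the dial.
- shaft_tip (a point): Centre of the top face of the bare upright brass D-shaft (14 mm diameter, flat 3.5 mm from the axis; its top 3 mm taper to 60 per cent as a lead-in; 24 mm tall above the panel). The shaft does not rotate; its flat faces the -x of this point's frame, which is the cooker's -x. z is up. The point moves down with the shaft.
- shaft (a joint): How far the spring-loaded shaft is pressed down, in m: 0 at rest, 0.008 at its stop. The spring needs about 5 N to start and about 10 N at the stop; it springs back when let go.
- knob: Loose black heat knob, about 50 g, standing bore-down on the stool top. Origin: centre of its underside; z is up. Skirt and cap 44 mm in diameter, 18 mm high; above it a bar grip along the knob's x axis, 40 mm long, 12 mm wide, from 18 to 42 mm height. A white pointer marks the -x end of the bar. It fits the shaft only when its x axis points as the shaft's does; starts at most 1.45 rad from that.
- knob_seat (a point): Centre of the blind end of the bore in the knob's underside, 14 mm above the underside on its axis. The bore is D-shaped, 16 mm in diameter, its flat 4.5 mm from the axis on the knob's -x side, under the pointer. This point meets the shaft's tip when the knob is fully home; the underside is then 10 mm above the panel, and 2 mm with the shaft fully pressed.
- kettle: Bystander: blackened steel kettle, body 128 mm in diameter, 144 mm high over its handle, on a round blue ceramic tile 140 mm in diameter and 8 mm thick. Origin: centre of its underside.
- pot: Bystander: small aluminium pot with a hinged lid, 90 mm in diameter, 65 mm high, a loop handle at +y. Origin: centre of its underside.
- ladle: Bystander: steel ladle lying along its y axis, 245 mm long, its handle to -y. Origin: centre of the underside of its cup, which is 58 mm wide and 24 mm high.
Not all that is in view belongs to the job. What is meant by the knob is not purple, and is the smaller of those in its own colour.

How it is judged (in metres and radians):
On the way, in this order (a step that is already met when the one before it is completed fails the run):
1. the elapsed-time dial is back at its zero stop (value of joint timer below 0.06 rad), for 0.2 s.
2. the knob is fully home on the D-shaft (distance between knob_seat and shaft_tip below 0.0035 m and angle between the x axis of knob and the x axis of shaft_tip, either way round below 0.25 rad and angle between knob's own z axis and vertical below 0.12 rad), for 0.2 s.
At the end, for the whole second after the job is handed in: The dial is within 0.1 rad of zero; the bore's end is within 3.5 mm of the shaft's tip, the knob matched within 0.25 rad and upright within 0.12 rad; the shaft is pressed more than 5 of its 8 mm; the fingers bear on the knob with over 3 N; the knob is still (all of step 2 and value of joint timer below 0.1 rad and value of joint shaft above 0.005 m and contact force between the fingers and knob above 3 N and linear speed of knob below 0.02 m/s); the arm keeps its last pose, push and grip.
It fails at once if the kettle is shifted by more than 30 mm (distance of kettle from where it was at the start of the episode above 0.03 m).
It fails at once if the pot is shifted by more than 30 mm (distance of pot from where it was at the start of the episode above 0.03 m).
It fails at once if the ladle is shifted by more than 30 mm (distance of ladle from where it was at the start of the episode above 0.03 m).
It also fails if it takes over 54 s, if anything falls off the work surface, if the arm or the gripper's body presses on something with over 40 N, if the wrist force passes 120 N, or if a joint passes its speed limit or range.

## Working session

There is one attempt and no reset: what is moved stays moved. The work goes in short steps, Python scripts to look and compute and a tool call to move; the robot and the scene stay as the last step left them, time stands still between calls to the robot, and variables do not carry over. Pictures are saved under pics/ and viewed, at most 10 in all, crops included, and the job is handed in when it is done.

Besides the shell and the picture viewer there is one more tool, called after ">>>" by a JSON object that holds its "api" and its "payload", one argument or row to a line. send_rows: Moves the arm, as the interface text tells. Its arguments: {"type":"object","properties":{"plan":{"type":"array","items":{"type":"object","properties":{"dx":{"type":"number"},"dy":{"type":"number"},"dz":{"type":"number"},"ax":{"type":"number"},"ay":{"type":"number"},"az":{"type":"number"}}}},"hand":{"type":"number"},"force":{"type":"number"}},"required":["plan"]}

```bash
mkdir -p pics
cat > h.py <<'E'
import numpy as np, cv2
from workcell import env, eyes
def K(f):
    F=240/np.tan(np.radians(f["vertical_fov"])/2)
    return np.array([[F,0,f["cx"]],[0,F,f["cy"]],[0,0,1.]])
def ray(f,p):
    u=cv2.undistortPoints(np.array([[p]],float),K(f),np.array(f["distortion"],float))[0,0]
    T=np.array(f["cam_to_world"]); d=T[:3,:3]@np.array([u[0],u[1],1]); return T[:3,3],d/np.linalg.norm(d)
def atz(f,p,z):
    o,d=ray(f,p); return o+d*(z-o[2])/d[2]
def proj(f,P):
    T=np.linalg.inv(np.array(f["cam_to_world"])); r,_=cv2.Rodrigues(T[:3,:3])
    return cv2.projectPoints(np.array(P,float).reshape(-1,3),r,T[:3,3],K(f),np.array(f["distortion"],float))[0][:,0]
def tri(r):
    A=sum(np.eye(3)-np.outer(d,d) for o,d in r); b=sum((np.eye(3)-np.outer(d,d))@o for o,d in r); return np.linalg.solve(A,b)
def save(n,im): cv2.imwrite(f"pics/{n}.png",cv2.cvtColor(im,cv2.COLOR_RGB2BGR))
E
cat > a.py <<'E'
from h import *
np.set_printoptions(precision=4,suppress=True)
fs={n:eyes.grab_frame(n) for n in("top","side","wrist")}
for n,f in fs.items():
    print(n,f["vertical_fov"],np.array(f["cam_to_world"])[:3,3]); 
save("a",cv2.resize(np.hstack([fs["top"]["img"]]),(800,600)))
save("b",cv2.resize(fs["side"]["img"],(800,600)))
Z=dict(cooker=.02,timer_grip=.119,shaft_tip=.104,knob=.02,knob_seat=.034,kettle=.008,pot=0,ladle=0)
for n in("top","side","wrist"):
  for t in Z:
    for r in eyes.landmark_of(t,fs[n])[:4]: print(n,t,round(r["confidence"],2),np.round(r["position"],1),atz(fs[n],r["position"],Z[t]))
E
python3 a.py
```

```text
top 57.76108342886464 [ 0.3838 -0.0899  0.7981]
side 45.633542551171494 [0.4278 0.6635 0.5933]
wrist 62.857617443394396 [ 0.2032 -0.4915  0.3741]
top cooker 0.66 [244.4 193.3] [0.5868 0.0735 0.02  ]
top cooker 0.57 [382.  122.6] [ 0.7223 -0.1837  0.02  ]
top timer_grip 0.64 [273.6 212.7] [0.5286 0.0048 0.119 ]
top timer_grip 0.27 [219.  239.8] [0.4854 0.0918 0.119 ]
top shaft_tip 0.39 [219.4 238. ] [0.4906 0.0953 0.104 ]
top knob 0.91 [429.5 365. ] [ 0.2758 -0.2584  0.02  ]
top knob 0.76 [491.9 260.1] [ 0.4603 -0.3776  0.02  ]
top knob 0.7 [409.3 242.8] [ 0.4927 -0.2277  0.02  ]
top knob_seat 0.72 [497.7 263.8] [ 0.4523 -0.3827  0.034 ]
top knob_seat 0.65 [430.7 368.9] [ 0.271  -0.2573  0.034 ]
top knob_seat 0.62 [404.1 242.7] [ 0.491  -0.2159  0.034 ]
top kettle 0.58 [383.9 121. ] [ 0.7308 -0.1889  0.008 ]
top pot 0.62 [179.6 316.8] [0.3598 0.1942 0.    ]
top ladle 0.6 [236.2 307.2] [0.378  0.0883 0.    ]
side cooker 0.95 [244.4 348.7] [0.5839 0.0773 0.02  ]
side timer_grip 0.88 [283.3 265.1] [0.5294 0.0096 0.119 ]
side shaft_tip 0.49 [299.7 314.4] [0.499  0.0979 0.104 ]
side knob 0.9 [324.3 237.9] [ 0.4844 -0.2136  0.02  ]
side knob 0.74 [436.2 234.7] [ 0.2781 -0.2279  0.02  ]
side knob 0.69 [340.2 201.9] [ 0.4587 -0.3481  0.02  ]
side knob_seat 0.95 [322.4 231.8] [ 0.4875 -0.2125  0.034 ]
side knob_seat 0.79 [339.8 192.7] [ 0.4598 -0.3615  0.034 ]
side knob_seat 0.56 [435.5 225.5] [ 0.2795 -0.2375  0.034 ]
side kettle 0.82 [196.2 242.3] [ 0.7258 -0.2126  0.008 ]
side pot 0.89 [407.1 411.7] [0.358  0.1664 0.    ]
side ladle 0.92 [388.3 354.7] [0.3782 0.0631 0.    ]
```

View pics/a.png

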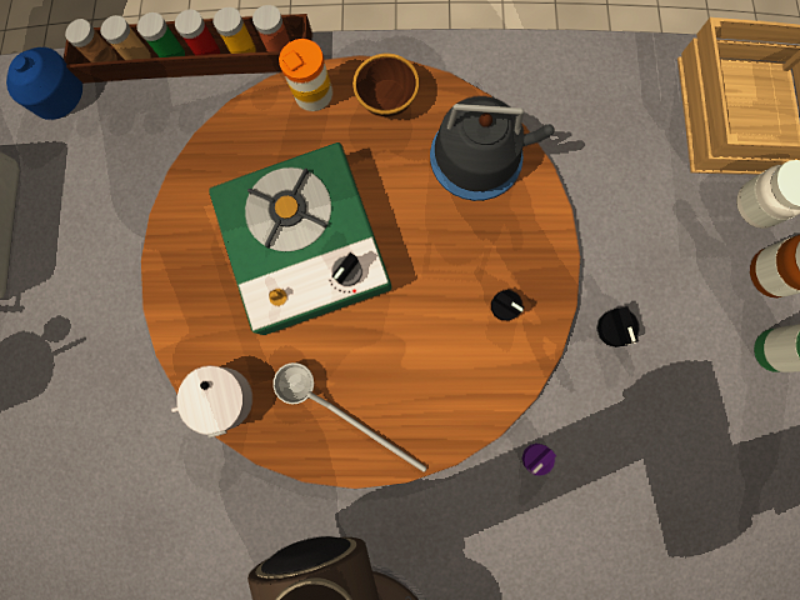

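View pics/b.png

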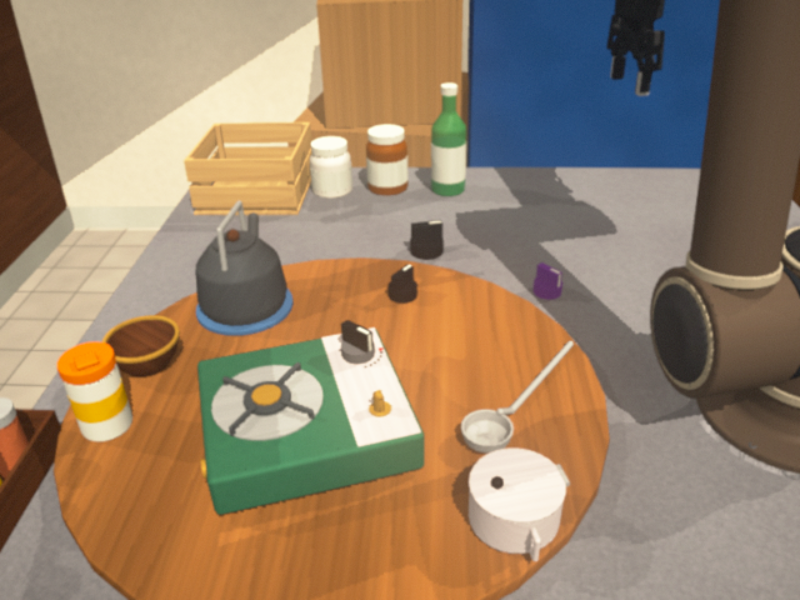

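Candidates for the knob (top view, 640x480): purple (430,365) is excluded. The larger black one off the stool is at (494,261), and the smaller black one on the stool is at (406,243), which I choose. Next I fit the poses and check a close crop.

```bash
cat > b.py <<'E'
from h import *
from scipy.optimize import minimize
np.set_printoptions(precision=4,suppress=True)
fs={n:eyes.grab_frame(n) for n in("top","side")}
def hullmask(f,P):
    m=np.zeros((480,640),np.uint8); cv2.fillConvexPoly(m,cv2.convexHull(np.round(proj(f,P)*16).astype(np.int32)),1,shift=4); return m>0
def fit(parts,obs,x0,d):
    def c(q):
        R=np.array([[np.cos(q[2]),-np.sin(q[2])],[np.sin(q[2]),np.cos(q[2])]]); s=0
        for f,reg in obs:
            m=np.zeros((480,640),bool)
            for P in parts: m|=hullmask(f,np.c_[P[:,:2]@R.T+q[:2],P[:,2]])
            s+=1-(m&reg).sum()/(m|reg).sum()
        return s
    S=np.array([x0]+[np.add(x0,np.eye(3)[i]*d[i]) for i in range(3)])
    r=minimize(c,x0,method="Nelder-Mead",options=dict(initial_simplex=S,xatol=1e-4,fatol=1e-5)); return r.x,r.fun
box=lambda lx,ly,z0,z1:np.array([[a*lx/2,b*ly/2,z] for a in(-1,1) for b in(-1,1) for z in(z0,z1)])
a=np.linspace(0,2*np.pi,40)
cyl=lambda r,z0,z1:np.array([[r*np.cos(t),r*np.sin(t),z] for t in a for z in(z0,z1)])
def near(n,t,px):
    return min(eyes.silhouettes(t,fs[n]),key=lambda s:np.hypot(*(np.array(s["position"])-px)))
reg={n:near(n,"cooker",(244,193) if n=="top" else (244,345)) for n in fs}
for n in reg: print(n,reg[n]["confidence"],reg[n]["region"].sum())
for o in (["top"],["side"],["top","side"]):
    q,v=fit([box(.22,.2,.02,.08)],[(fs[n],reg[n]["region"]) for n in o],[.585,.075,.28],[.01,.01,.1]); 
    c,s=np.cos(q[2]),np.sin(q[2]); R=np.array([[c,-s],[s,c]])
    print(o,q,np.degrees(q[2]),v,"dial",q[:2]+R@[-.075,-.05],"shaft",q[:2]+R@[-.075,.05])
kr={n:near(n,"knob",(409,243) if n=="top" else (324,236)) for n in fs}
for n in kr: print(n,kr[n]["confidence"],kr[n]["region"].sum(),kr[n]["position"])
for y0 in(-.6,-1.2,-2,.5):
    print("knob",*fit([cyl(.022,.02,.038),box(.04,.012,.038,.062)],[(fs[n],kr[n]["region"]) for n in fs],[.487,-.22,y0],[.01,.01,.2]))
t=fs["top"]["img"][218:268,380:440]; s=fs["side"]["img"][205:255,295:355]
d=fs["top"]["img"][190:240,250:310]; e=fs["side"]["img"][245:295,255:315]
save("c",cv2.resize(np.vstack([np.hstack([t,s]),np.hstack([d,e])]),(720,600),interpolation=cv2.INTER_CUBIC))
E
python3 b.py
```

```text
top 0.76 14318
side 0.67 20371
['top'] [0.5836 0.0761 0.3466] 19.857035309475545 0.05513370749422253 dial [0.5301 0.0036] shaft [0.4961 0.0976]
['side'] [0.5863 0.0643 0.3404] 19.504557000970323 0.046682699108784864 dial [ 0.5323 -0.0078] shaft [0.4989 0.0864]
['top', 'side'] [0.5833 0.0727 0.3419] 19.58702839995115 0.1253364847594589 dial [0.5294 0.0005] shaft [0.4959 0.0947]
top 0.84 486 [408.2, 243.3]
side 0.57 495 [324.9, 230.6]
knob [ 0.4878 -0.2187 -0.5251] 0.4680767075841695
knob [ 0.488  -0.2185 -1.0964] 0.451153051234635
knob [ 0.4881 -0.2173 -2.0586] 0.3326334663658974
knob [ 0.49   -0.2194  0.8077] 0.34140803286170696
```

View pics/c.png

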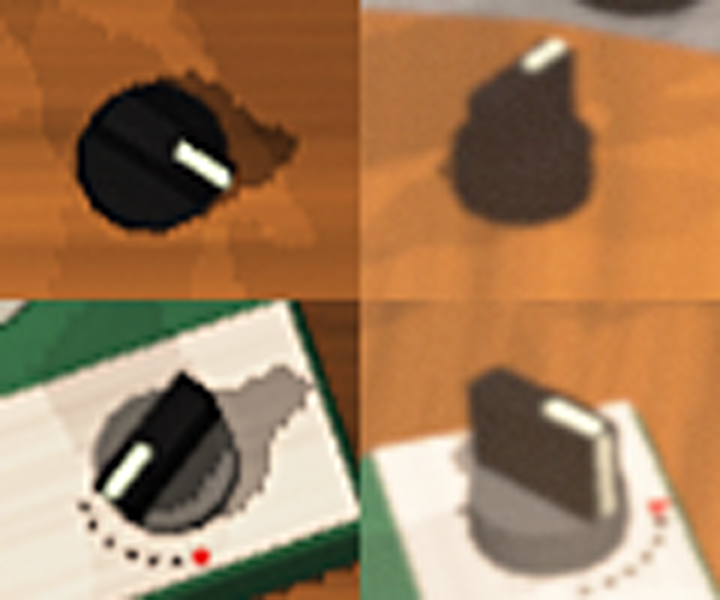

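The crop shows the chosen knob, a plain small black one, with its pointer at about 236° in the world frame. The dial's pointer is at about 140°, and zero is at about 200°. Now I work out the tool's current frame and the first reach.

```bash
cat >> h.py <<'E'
from scipy.spatial.transform import Rotation as Ro
def tool():
    s=env.read_state(); return np.array(s["ee_pos"]),Ro.from_euler("xyz",s["eef_rot"],degrees=True),s
def go(p,yaw):  # yaw: world angle (deg) of tool y (closing axis), either way, tool down
    P,R,s=tool(); o=[]
    for y in(yaw,yaw+180):
        c,d=np.cos(np.radians(y)),np.sin(np.radians(y)); Y=np.array([c,d,0]); Z=np.array([0,0,-1.])
        G=Ro.from_matrix(np.c_[np.cross(Y,Z),Y,Z]); o.append((R.inv()*G).as_rotvec(degrees=True))
    print("d",np.round(R.inv().apply(np.array(p)-P),4),"rot",*[np.round(v,2) for v in o],"t",s["time"],"j",np.round(s["joints"],1))
E
python3 - <<'E'
from h import *
np.set_printoptions(precision=4,suppress=True)
P,R,s=tool(); print(s["eef_rot"],R.as_matrix())
f=eyes.grab_frame("wrist");T=np.array(f["cam_to_world"]);print(R.inv().apply(T[:3,3]-P),(R.inv()*Ro.from_matrix(T[:3,:3])).as_matrix())
go([.53,.003,.25],50)
E
```

```text
[-179.9945   -0.0013   13.6799] [[ 0.9716  0.2365 -0.    ]
 [ 0.2365 -0.9716  0.0001]
 [ 0.     -0.0001 -1.    ]]
[ 0.0812  0.0008 -0.1436] [[ 0.0001 -0.9503 -0.3113]
 [ 1.      0.0004 -0.0008]
 [ 0.0009 -0.3113  0.9503]]
d [ 0.5157 -0.4025 -0.0187] rot [  -0.     -0.   -126.32] [-0.    0.   53.68] t 1.7 j [-76.3   7.2  -2.3  80.5  -0.   90. ]
```

>>> {"api": "send_rows", "payload": {
  "plan": [
    {"dx":0.515,"dy":-0.4,"dz":0,"az":-126},
    {"dx":0.515,"dy":-0.4,"dz":0,"az":-126},
    {"dx":0.515,"dy":-0.4,"dz":0,"az":-126},
    {"dx":0.515,"dy":-0.4,"dz":0,"az":-126},
    {"dx":0.515,"dy":-0.4,"dz":0,"az":-126},
    {"dx":0.515,"dy":-0.4,"dz":0,"az":-126},
    {"dx":0.515,"dy":-0.4,"dz":0,"az":-126},
    {"dx":0.515,"dy":-0.4,"dz":0,"az":-126},
    {"dx":0.515,"dy":-0.4,"dz":0,"az":-126},
    {"dx":0.515,"dy":-0.4,"dz":0,"az":-126}
  ],
  "hand": 1,
  "force": 40
}}

```text
schema error: expected keys dx, dy, dz, ax, ay, az
```

```bash
python3 -c "
from h import *
go([.53,.003,.225],50)"
```

```text
d [ 0.5157 -0.4025  0.0063] rot [  -0.     -0.   -126.32] [-0.    0.   53.68] t 1.7 j [-76.3   7.2  -2.3  80.5  -0.   90. ]
```

>>> {"api": "send_rows", "payload": {
  "plan": [
    {"dx":0.515,"dy":-0.4,"dz":0,"ax":0,"ay":0,"az":-126},
    {"dx":0.515,"dy":-0.4,"dz":0,"ax":0,"ay":0,"az":-126},
    {"dx":0.515,"dy":-0.4,"dz":0,"ax":0,"ay":0,"az":-126},
    {"dx":0.515,"dy":-0.4,"dz":0,"ax":0,"ay":0,"az":-126},
    {"dx":0.515,"dy":-0.4,"dz":0,"ax":0,"ay":0,"az":-126},
    {"dx":0.515,"dy":-0.4,"dz":0,"ax":0,"ay":0,"az":-126},
    {"dx":0.515,"dy":-0.4,"dz":0,"ax":0,"ay":0,"az":-126},
    {"dx":0.515,"dy":-0.4,"dz":0,"ax":0,"ay":0,"az":-126},
    {"dx":0.515,"dy":-0.4,"dz":0,"ax":0,"ay":0,"az":-126},
    {"dx":0.515,"dy":-0.4,"dz":0,"ax":0,"ay":0,"az":-126}
  ],
  "hand": 1,
  "force": 40
}}

```text
time: 2.7
ee_pos: [0.4363, -0.1168, 0.2317]
eef_rot: [179.9, 0.0, 100.0]
wrist_force: [0.7, -1.1, -0.8]
gripper_width: 0.0857
finger_force: 0.0
```

```bash
python3 -c "
from h import *
go([.53,.003,.225],50)"
```

```text
d [0.1017 0.1131 0.0067] rot [ 4.000e-02  5.000e-02 -4.001e+01] [ 6.0000e-02 -5.0000e-02  1.3999e+02] t 2.7 j [-15.   -0.8 -10.7  80.   -0.   65. ]
```

>>> {"api": "send_rows", "payload": {
  "plan": [
    {"dx":0.1,"dy":0.113,"dz":0.006,"ax":0,"ay":0,"az":-40},
    {"dx":0.1,"dy":0.113,"dz":0.006,"ax":0,"ay":0,"az":-40},
    {"dx":0.1,"dy":0.113,"dz":0.006,"ax":0,"ay":0,"az":-40},
    {"dx":0.1,"dy":0.113,"dz":0.006,"ax":0,"ay":0,"az":-40},
    {"dx":0.1,"dy":0.113,"dz":0.006,"ax":0,"ay":0,"az":-40},
    {"dx":0.1,"dy":0.113,"dz":0.006,"ax":0,"ay":0,"az":-40},
    {"dx":0.1,"dy":0.113,"dz":0.006,"ax":0,"ay":0,"az":-40}
  ]
}}

```text
time: 3.4
ee_pos: [0.5299, -0.0012, 0.2253]
eef_rot: [-180.0, -0.0, 139.5]
wrist_force: [-0.3, 0.1, -0.4]
gripper_width: 0.0851
finger_force: 0.0
```

```bash
cat > c.py <<'E'
from h import *
np.set_printoptions(precision=4,suppress=True)
f=eyes.grab_frame("wrist"); save("d",f["img"])
for t,z in dict(timer_grip=.119,shaft_tip=.104,cooker=.02).items():
    for r in eyes.landmark_of(t,f)[:3]: print(t,r["confidence"],r["position"],atz(f,r["position"],z))
P,R,s=tool(); print(P,R.as_euler("xyz",degrees=True), s["wrist_force"])
E
python3 c.py
```

```text
timer_grip 0.91 [324.7, 224.3] [0.5268 0.0057 0.119 ]
shaft_tip 0.68 [403.2, 90.9] [0.4953 0.0983 0.104 ]
cooker 0.95 [425.6, 191.6] [0.585  0.0772 0.02  ]
[ 0.5299 -0.0016  0.2255] [179.9845   0.0179 139.5248] [0.3664 0.6666 0.2971]
```

View pics/d.png

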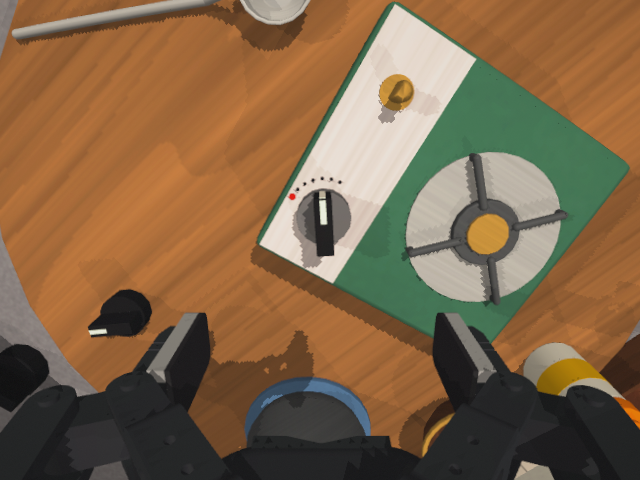

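The wrist view shows the dial at (324,224), its pointer up, the red dot at (292,197), the shaft at (397,92), and cooker top corners at (396,3), (628,166) and (260,242). I refine the pose from these.

```bash
cat > d.py <<'E'
from h import *
np.set_printoptions(precision=4,suppress=True)
f=eyes.grab_frame("wrist"); 
A,B,C=[atz(f,p,.08)[:2] for p in((396,3),(628,166),(260,242))]
x=B-A; y=A-C; print(A,B,C,"len",np.linalg.norm(x),np.linalg.norm(y),"yaw",np.degrees(np.arctan2(x[1],x[0])),np.degrees(np.arctan2(-y[0],y[1])))
th=(np.arctan2(x[1],x[0])+np.arctan2(-y[0],y[1]))/2; R=np.array([[np.cos(th),-np.sin(th)],[np.sin(th),np.cos(th)]])
c=(B+C)/2; print("c",c,"yaw",np.degrees(th),"dial",c+R@[-.075,-.05],"shaft",c+R@[-.075,.05])
im=f["img"].astype(int); bl=(im.max(2)<70); bl[:, :290]=0; bl[:,365:]=0; bl[:175]=0; bl[265:]=0
n,l,st,_=cv2.connectedComponentsWithStats(bl.astype(np.uint8)); k=1+np.argmax(st[1:,4]); print(st[k])
w=(im.min(2)>170); w[:190]=0; w[230:]=0; w[:,:314]=0;w[:,334:]=0
for nm,m in(("bar",l==k),("white",w)):
    p=np.argwhere(m)[:,::-1].astype(float); r=cv2.minAreaRect(p.astype(np.float32)); b=cv2.boxPoints(r); print(nm,r)
    print(np.array([atz(f,q,.119)[:2] for q in b]))
for g in("top","side"):
    F=eyes.grab_frame(g); 
    for r in eyes.landmark_of("timer_grip",F)[:1]: print(g,ray(F,r["position"]))
E
python3 d.py
```

```text
[0.4505 0.1321] [0.649  0.2021] [ 0.5139 -0.0491] len 0.2104790365258074 0.19194560141512457 yaw 19.4275172811544 19.269503824576173
c [0.5815 0.0765] yaw 19.34851055286529 dial [0.5273 0.0045] shaft [0.4941 0.0988]
[313 191  21  65 911]
bar ((323.33270263671875, 222.8229522705078), (64.31201171875, 18.775863647460938), 86.42366790771484)
[[ 0.5046  0.0134]
 [ 0.5118  0.0231]
 [ 0.5474 -0.0032]
 [ 0.5397 -0.0135]]
white ((322.8470458984375, 210.01173400878906), (26.383596420288086, 5.828934192657471), 85.60128784179688)
[[0.5104 0.0144]
 [0.5126 0.0174]
 [0.5269 0.007 ]
 [0.5247 0.0038]]
top (array([ 0.3838, -0.0899,  0.7981]), array([ 0.2074,  0.1316, -0.9694]))
side (array([0.4278, 0.6635, 0.5933]), array([ 0.1208, -0.8054, -0.5803]))
```

>>> {"api": "send_rows", "payload": {
  "plan": [
    {"dx":0.0065,"dy":0.003,"dz":0.03,"ax":0,"ay":0,"az":-3.5},
    {"dx":0.0065,"dy":0.003,"dz":0.06,"ax":0,"ay":0,"az":-3.5},
    {"dx":0.0065,"dy":0.003,"dz":0.09,"ax":0,"ay":0,"az":-3.5},
    {"dx":0.0065,"dy":0.003,"dz":0.11,"ax":0,"ay":0,"az":-3.5},
    {"dx":0.0065,"dy":0.003,"dz":0.12,"ax":0,"ay":0,"az":-3.5},
    {"dx":0.0065,"dy":0.003,"dz":0.125,"ax":0,"ay":0,"az":-3.5},
    {"dx":0.0065,"dy":0.003,"dz":0.125,"ax":0,"ay":0,"az":-3.5}
  ],
  "hand": -0.2
}}

```text
time: 4.55
ee_pos: [0.5271, 0.0053, 0.1004]
eef_rot: [180.0, -0.0, 143.1]
wrist_force: [1.1, -0.4, 0.8]
gripper_width: 0.0341
finger_force: 0.0
```

>>> {"api": "send_rows", "payload": {
  "plan": [
    {"dx":0,"dy":0,"dz":0,"ax":0,"ay":0,"az":0},
    {"dx":0,"dy":0,"dz":0,"ax":0,"ay":0,"az":0},
    {"dx":0,"dy":0,"dz":0,"ax":0,"ay":0,"az":0},
    {"dx":0,"dy":0,"dz":0,"ax":0,"ay":0,"az":0},
    {"dx":0,"dy":0,"dz":0,"ax":0,"ay":0,"az":0},
    {"dx":0,"dy":0,"dz":0,"ax":0,"ay":0,"az":0},
    {"dx":0,"dy":0,"dz":0,"ax":0,"ay":0,"az":0},
    {"dx":0,"dy":0,"dz":0,"ax":0,"ay":0,"az":0}
  ],
  "hand": -1,
  "force": 30
}}

```text
time: 5.35
ee_pos: [0.5269, 0.0041, 0.1016]
eef_rot: [-179.9, 0.1, 143.1]
wrist_force: [-3.0, -5.2, 4.0]
gripper_width: 0.011
finger_force: 31.7
```

>>> {"api": "send_rows", "payload": {
  "plan": [
    {"dx":0,"dy":-0.0015,"dz":0,"ax":0,"ay":0,"az":-7},
    {"dx":0,"dy":-0.0015,"dz":0,"ax":0,"ay":0,"az":-14},
    {"dx":0,"dy":-0.0015,"dz":0,"ax":0,"ay":0,"az":-21},
    {"dx":0,"dy":-0.0015,"dz":0,"ax":0,"ay":0,"az":-28},
    {"dx":0,"dy":-0.0015,"dz":0,"ax":0,"ay":0,"az":-35},
    {"dx":0,"dy":-0.0015,"dz":0,"ax":0,"ay":0,"az":-42},
    {"dx":0,"dy":-0.0015,"dz":0,"ax":0,"ay":0,"az":-48},
    {"dx":0,"dy":-0.0015,"dz":0,"ax":0,"ay":0,"az":-52},
    {"dx":0,"dy":-0.0015,"dz":0,"ax":0,"ay":0,"az":-54},
    {"dx":0,"dy":-0.0015,"dz":0,"ax":0,"ay":0,"az":-54}
  ]
}}

```text
time: 6.35
ee_pos: [0.5268, 0.004, 0.1017]
eef_rot: [-180.0, 0.1, -162.9]
wrist_force: [-1.7, 0.1, 4.0]
gripper_width: 0.0112
finger_force: 31.8
```

```bash
python3 -c "
from h import *
P,R,s=tool();print(P,s['eef_rot'],s['wrist_force'],s['torque'],s['joint_torque'],s['finger_force'])"
```

```text
[0.526768   0.00403636 0.1016583 ] [-1.79963947e+02  1.11654814e-01 -1.62874711e+02] [-1.74646161  0.09042712  3.95268726] [0.01025265 0.32324315 0.06355762] [  0.27575509 -42.03743577  32.68651128  -0.63604759   0.04665565
  -0.20747742] 31.823240518569946
```

>>> {"api": "send_rows", "payload": {
  "plan": [
    {"dx":0,"dy":0,"dz":0,"ax":0,"ay":0,"az":-2},
    {"dx":0,"dy":0,"dz":0,"ax":0,"ay":0,"az":-4},
    {"dx":0,"dy":0,"dz":0,"ax":0,"ay":0,"az":-5},
    {"dx":0,"dy":0,"dz":0,"ax":0,"ay":0,"az":-5},
    {"dx":0,"dy":0,"dz":0,"ax":0,"ay":0,"az":-5}
  ]
}}

```text
time: 6.85
ee_pos: [0.5267, 0.004, 0.1017]
eef_rot: [-180.0, 0.1, -158.0]
wrist_force: [-1.6, -0.3, 5.8]
gripper_width: 0.0111
finger_force: 37.4
```

```bash
python3 -c "
from h import *
P,R,s=tool();print(P,s['eef_rot'],s['wrist_force'],s['torque'],s['joint_torque'],s['finger_force'])"
```

```text
[0.52672844 0.0039694  0.10168392] [-1.79957991e+02  1.09361190e-01 -1.58038149e+02] [-1.60259899 -0.33728959  5.78014984] [ 0.05687475  0.43324543 -0.7184808 ] [ 8.75732750e-01 -4.18598342e+01  3.25984991e+01 -7.28658959e-01
  4.91398678e-03 -7.51044732e-01] 37.35607445240021
```

>>> {"api": "send_rows", "payload": {
  "plan": [
    {"dx":0,"dy":0,"dz":0,"ax":0,"ay":0,"az":0},
    {"dx":0,"dy":0,"dz":0,"ax":0,"ay":0,"az":0},
    {"dx":0,"dy":0,"dz":0,"ax":0,"ay":0,"az":0},
    {"dx":0,"dy":0,"dz":0,"ax":0,"ay":0,"az":0},
    {"dx":0,"dy":0,"dz":-0.03,"ax":0,"ay":0,"az":0},
    {"dx":0,"dy":0,"dz":-0.07,"ax":0,"ay":0,"az":0},
    {"dx":0,"dy":0,"dz":-0.11,"ax":0,"ay":0,"az":0},
    {"dx":0,"dy":0,"dz":-0.12,"ax":0,"ay":0,"az":0},
    {"dx":0,"dy":0,"dz":-0.12,"ax":0,"ay":0,"az":0}
  ],
  "hand": -0.2
}}

```text
time: 7.75
ee_pos: [0.5272, 0.0041, 0.2221]
eef_rot: [-179.9, 0.2, -157.9]
wrist_force: [-0.5, 0.1, -1.1]
gripper_width: 0.0341
finger_force: 0.0
```

```bash
cat > e.py <<'E'
from h import *
np.set_printoptions(precision=4,suppress=True)
f=eyes.grab_frame("wrist"); save("e",f["img"])
for t,z in dict(timer_grip=.119,shaft_tip=.104,cooker=.02).items():
    for r in eyes.landmark_of(t,f)[:3]: print(t,r["confidence"],r["position"],atz(f,r["position"],z))
    for r in eyes.silhouettes(t,f)[:2]: 
        p=np.argwhere(r["region"])[:,::-1].astype(np.float32); print(t,"sil",r["confidence"],len(p),cv2.minAreaRect(p))
P,R,s=tool(); print(P,R.as_euler("xyz",degrees=True), s["wrist_force"],s["torque"])
go([.488,-.218,.165],-34)
E
python3 e.py
```

```text
timer_grip 0.94 [319.2, 233.8] [0.527  0.0019 0.119 ]
timer_grip sil 0.97 2712 ((318.31805419921875, 227.46685791015625), (56.03322982788086, 65.83529663085938), 34.2868766784668)
timer_grip sil 0.7 17524 ((66.49998474121094, 348.5), (132.99996948242188, 184.99996948242188), 0.0)
shaft_tip 0.65 [461.2, 240.4] [0.4982 0.0984 0.104 ]
shaft_tip sil 0.75 407 ((457.75006103515625, 231.75003051757812), (27.577163696289062, 16.970561981201172), 45.0)
shaft_tip sil 0.64 2663 ((318.52294921875, 227.342041015625), (55.14341354370117, 64.3518295288086), 34.82448959350586)
cooker 0.8 [370.5, 284.1] [0.5851 0.0784 0.02  ]
cooker sil 0.59 48848 ((383.81036376953125, 292.361328125), (265.4883117675781, 249.54685974121094), 2.4895529747009277)
[0.5255 0.0041 0.2189] [ 179.9506   -0.124  -157.8734] [-0.6695  0.922   0.4743] [-0.0198 -0.0227  0.0297]
d [ 0.1183 -0.1917  0.054 ] rot [ -0.14  -0.11 146.13] [  0.08  -0.11 -33.87] t 8.1 j [  0.4   7.4  -3.6  79.1   0.  -21.7]
```

View pics/e.png

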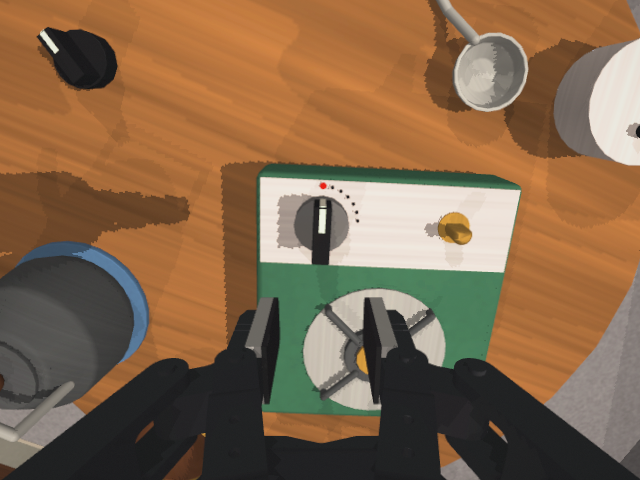

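The dial's pointer (322,200–232) looks at the red dot (323,186), so the dial is at zero. Next I hover over the shaft to measure it well.

>>> {"api": "send_rows", "payload": {
  "plan": [
    {"dx":-0.003,"dy":0.05,"dz":0.005,"ax":0,"ay":0,"az":1},
    {"dx":-0.0055,"dy":0.0995,"dz":0.01,"ax":0,"ay":0,"az":2},
    {"dx":-0.0055,"dy":0.0995,"dz":0.01,"ax":0,"ay":0,"az":2},
    {"dx":-0.0055,"dy":0.0995,"dz":0.01,"ax":0,"ay":0,"az":2},
    {"dx":-0.0055,"dy":0.0995,"dz":0.01,"ax":0,"ay":0,"az":2}
  ]
}}

```text
time: 8.6
ee_pos: [0.4939, 0.0979, 0.2101]
eef_rot: [-180.0, -0.0, -159.9]
wrist_force: [-0.4, 0.8, 0.0]
gripper_width: 0.034
finger_force: 0.0
```

```bash
cat > g.py <<'E'
from h import *
np.set_printoptions(precision=4,suppress=True)
f=eyes.grab_frame("wrist"); save("f",np.hstack([f["img"][150:300,240:400]]).repeat(4,0).repeat(4,1))
for t,z in dict(shaft_tip=.104,timer_grip=.119).items():
    for r in eyes.landmark_of(t,f)[:2]: print(t,r["confidence"],r["position"],atz(f,r["position"],z))
    for r in eyes.silhouettes(t,f)[:1]: 
        p=np.argwhere(r["region"])[:,::-1].astype(np.float32); print(t,"sil",r["confidence"],len(p),p.min(0),p.max(0))
for q in([.495,.0985,.104],[.494,.0985,.104],[.495,.0985,.08]): print(proj(f,q))
P,R,s=tool(); print(P,R.as_euler("xyz",degrees=True))
go([.488,-.218,.165],-34)
E
python3 g.py
```

```text
shaft_tip 0.89 [320.8, 236.1] [0.4953 0.0975 0.104 ]
shaft_tip sil 0.97 402 [312. 222.] [331. 244.]
timer_grip 0.64 [163.5, 238.3] [0.5264 0.0028 0.119 ]
timer_grip sil 0.56 3225 [149. 199.] [210. 271.]
[[322.3031 236.1928]]
[[322.8202 234.8534]]
[[322.175 226.042]]
[0.494  0.0975 0.2103] [-179.9964   -0.0003 -159.9684]
d [ 0.1137 -0.2943  0.0453] rot [ -0.     0.   144.03] [ -0.    -0.   -35.97] t 8.85 j [11.2  4.9 -7.5 77.6 -0.  -8.9]
```

View pics/f.png

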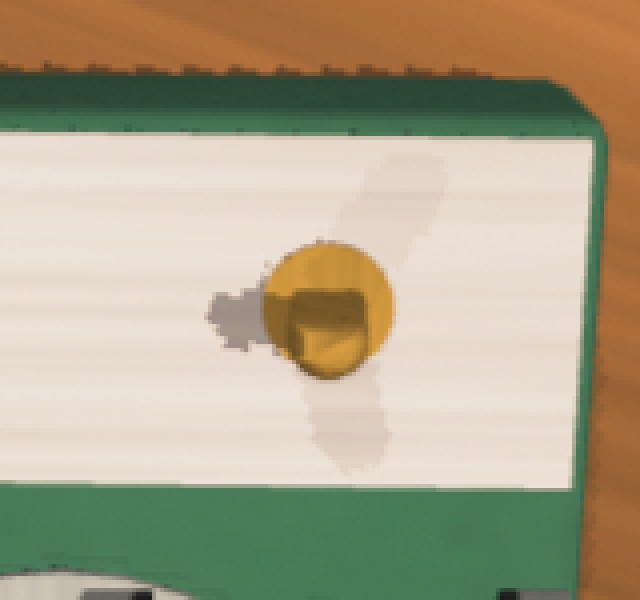

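The shaft axis at (0.495, 0.0985) reprojects onto the picture, with the tip at crop (330,345) and the collar at (329,302). The yaw is about 199.4°. Now I go over to the knob.

>>> {"api": "send_rows", "payload": {
  "plan": [
    {"dx":0.019,"dy":-0.049,"dz":0,"ax":0,"ay":0,"az":-6},
    {"dx":0.038,"dy":-0.098,"dz":0,"ax":0,"ay":0,"az":-12},
    {"dx":0.057,"dy":-0.147,"dz":0.01,"ax":0,"ay":0,"az":-18},
    {"dx":0.076,"dy":-0.196,"dz":0.02,"ax":0,"ay":0,"az":-24},
    {"dx":0.095,"dy":-0.245,"dz":0.035,"ax":0,"ay":0,"az":-30},
    {"dx":0.114,"dy":-0.294,"dz":0.045,"ax":0,"ay":0,"az":-36},
    {"dx":0.114,"dy":-0.294,"dz":0.045,"ax":0,"ay":0,"az":-36},
    {"dx":0.114,"dy":-0.294,"dz":0.045,"ax":0,"ay":0,"az":-36},
    {"dx":0.114,"dy":-0.294,"dz":0.045,"ax":0,"ay":0,"az":-36}
  ],
  "hand": 0
}}

```text
time: 9.75
ee_pos: [0.4875, -0.2175, 0.1651]
eef_rot: [180.0, 0.0, -124.0]
wrist_force: [0.6, 0.2, 0.1]
gripper_width: 0.0426
finger_force: 0.0
```

```bash
cat > k.py <<'E'
from h import *
np.set_printoptions(precision=4,suppress=True)
f=eyes.grab_frame("wrist"); save("g",f["img"])
for t,z in dict(knob=.02,knob_seat=.034).items():
    for r in eyes.landmark_of(t,f)[:3]: print(t,r["confidence"],r["position"],atz(f,r["position"],z))
r=eyes.silhouettes("knob",f)[0]; m=r["region"]; p=np.argwhere(m)[:,::-1]; print(r["confidence"],len(p),p.min(0),p.max(0))
m=cv2.dilate(m.astype(np.uint8),np.ones((5,5)))>0
w=np.argwhere(m&(f["img"].min(2)>160))[:,::-1].astype(np.float32); rr=cv2.minAreaRect(w); print(len(w),rr)
print(np.array([atz(f,q,.062)[:2] for q in cv2.boxPoints(rr)]))
P,R,s=tool(); print(P,R.as_euler("xyz",degrees=True))
E
python3 k.py
```

```text
knob 0.73 [321.9, 221.5] [ 0.4887 -0.2164  0.02  ]
knob 0.65 [222.4, 0.1] [ 0.4585 -0.3782  0.02  ]
knob_seat 0.74 [323.5, 226.2] [ 0.4875 -0.2161  0.034 ]
0.9 2945 [170   0] [264  43]
0 ((0.0, 0.0), (0.0, 0.0), 0.0)
[[ 0.5616 -0.4404]
 [ 0.5616 -0.4404]
 [ 0.5616 -0.4404]
 [ 0.5616 -0.4404]]
[ 0.4881 -0.216   0.1658] [-179.964     0.0172 -123.7923]
```

View pics/g.png

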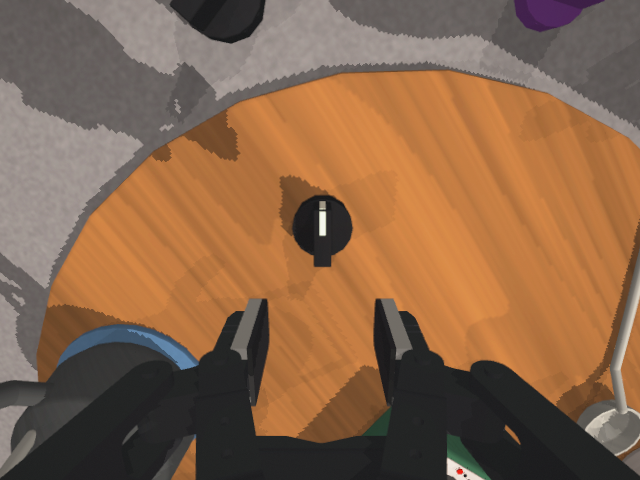

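The knob's bar stands upright in the image at (322,200–267), midway between the fingers at (258/385), so it is aligned with the tool.

>>> {"api": "send_rows", "payload": {
  "plan": [
    {"dx":-0.001,"dy":0,"dz":0.04,"ax":0,"ay":0,"az":0},
    {"dx":-0.001,"dy":0,"dz":0.08,"ax":0,"ay":0,"az":0},
    {"dx":-0.001,"dy":0,"dz":0.11,"ax":0,"ay":0,"az":0},
    {"dx":-0.001,"dy":0,"dz":0.12,"ax":0,"ay":0,"az":0},
    {"dx":-0.001,"dy":0,"dz":0.123,"ax":0,"ay":0,"az":0},
    {"dx":-0.001,"dy":0,"dz":0.123,"ax":0,"ay":0,"az":0}
  ]
}}

```text
time: 10.55
ee_pos: [0.4892, -0.216, 0.0434]
eef_rot: [-179.9, 0.0, -123.8]
wrist_force: [0.3, -0.0, -0.4]
gripper_width: 0.0426
finger_force: 0.0
```

>>> {"api": "send_rows", "payload": {
  "plan": [
    {"dx":0,"dy":0,"dz":0,"ax":0,"ay":0,"az":0},
    {"dx":0,"dy":0,"dz":0,"ax":0,"ay":0,"az":0},
    {"dx":0,"dy":0,"dz":0,"ax":0,"ay":0,"az":0},
    {"dx":0,"dy":0,"dz":0,"ax":0,"ay":0,"az":0},
    {"dx":0,"dy":0,"dz":0,"ax":0,"ay":0,"az":0},
    {"dx":0,"dy":0,"dz":0,"ax":0,"ay":0,"az":0},
    {"dx":0,"dy":0,"dz":0,"ax":0,"ay":0,"az":0},
    {"dx":0,"dy":0,"dz":0,"ax":0,"ay":0,"az":0}
  ],
  "hand": -1,
  "force": 60
}}

```text
time: 11.35
ee_pos: [0.4896, -0.2166, 0.044]
eef_rot: [-179.8, 0.0, -123.9]
wrist_force: [0.5, -0.2, 6.3]
gripper_width: 0.0101
finger_force: 61.5
```

>>> {"api": "send_rows", "payload": {
  "plan": [
    {"dx":0,"dy":0,"dz":-0.02,"ax":0,"ay":0,"az":0},
    {"dx":0,"dy":0,"dz":-0.05,"ax":0,"ay":0,"az":0},
    {"dx":0,"dy":0,"dz":-0.09,"ax":0,"ay":0,"az":0},
    {"dx":0,"dy":0,"dz":-0.13,"ax":0,"ay":0,"az":0},
    {"dx":0,"dy":0,"dz":-0.15,"ax":0,"ay":0,"az":0},
    {"dx":0,"dy":0,"dz":-0.15,"ax":0,"ay":0,"az":0}
  ]
}}

```text
time: 11.95
ee_pos: [0.4899, -0.2169, 0.1961]
eef_rot: [-179.6, 0.1, -123.9]
wrist_force: [0.6, 0.0, -0.6]
gripper_width: 0.0108
finger_force: 60.5
```

```bash
cat > l.py <<'E'
from h import *
np.set_printoptions(precision=4,suppress=True)
f=eyes.grab_frame("wrist"); F=eyes.grab_frame("side"); 
P,R,s=tool(); print(P,s["eef_rot"],s["gripper_width"],s["finger_force"],s["wrist_force"])
q=proj(F,P)[0].astype(int); c=lambda im,x,y:cv2.resize(im[max(y-50,0):y+50,max(x-65,0):x+65],(390,300),interpolation=cv2.INTER_CUBIC)
save("h",np.hstack([c(f["img"],320,330),c(F["img"],*q)]))
for t in("knob","knob_seat"):
    for r in eyes.landmark_of(t,f)[:2]: print(t,r["confidence"],r["position"])
go([.495,.0985,.19],109.4)
E
python3 l.py
```

```text
[ 0.4884 -0.2162  0.1921] [-179.9746    0.0049 -123.8827] 0.01050521260954743 60.48940300941467 [ 0.0723 -0.2923 -1.0879]
knob 0.94 [530.3, 6.0]
knob 0.7 [321.6, 288.6]
knob_seat 0.98 [536.3, 0.0]
knob_seat 0.86 [235.0, 1.0]
d [-0.2651  0.1691  0.001 ] rot [ 0.13 -0.07 36.72] [   0.09    0.17 -143.28] t 12.15 j [-23.9   8.4  -6.   75.8  -0.  -80. ]
```

View pics/h.png

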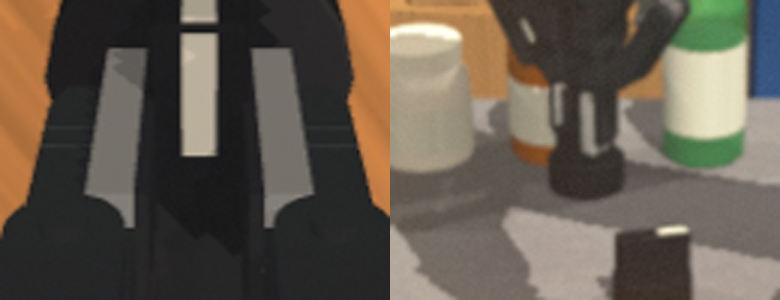

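The knob is held square in the fingers. Now to the hover over the shaft, turning +36.7°.

>>> {"api": "send_rows", "payload": {
  "plan": [
    {"dx":-0.034,"dy":0.021,"dz":0,"ax":0,"ay":0,"az":5},
    {"dx":-0.068,"dy":0.043,"dz":0,"ax":0,"ay":0,"az":10},
    {"dx":-0.102,"dy":0.065,"dz":0,"ax":0,"ay":0,"az":15},
    {"dx":-0.136,"dy":0.087,"dz":0,"ax":0,"ay":0,"az":20},
    {"dx":-0.17,"dy":0.108,"dz":0,"ax":0,"ay":0,"az":25},
    {"dx":-0.204,"dy":0.13,"dz":0,"ax":0,"ay":0,"az":30},
    {"dx":-0.238,"dy":0.152,"dz":0,"ax":0,"ay":0,"az":35},
    {"dx":-0.265,"dy":0.169,"dz":0,"ax":0,"ay":0,"az":36.7},
    {"dx":-0.265,"dy":0.169,"dz":0,"ax":0,"ay":0,"az":36.7},
    {"dx":-0.265,"dy":0.169,"dz":0,"ax":0,"ay":0,"az":36.7}
  ]
}}

```text
time: 13.15
ee_pos: [0.4949, 0.0986, 0.1908]
eef_rot: [180.0, -0.2, -160.5]
wrist_force: [-0.4, -0.5, -1.7]
gripper_width: 0.0104
finger_force: 60.5
```

```bash
cat > m.py <<'E'
from h import *
np.set_printoptions(precision=4,suppress=True)
f=eyes.grab_frame("wrist"); P,R,s=tool()
P2=[np.array(env.read_state()["ee_pos"]) for _ in range(3)]; print(P,P2[-1],s["eef_rot"],s["gripper_width"],s["finger_force"])
for r in eyes.silhouettes("knob",f)[:4]:
    p=np.argwhere(r["region"])[:,::-1]; print("sil",r["confidence"],len(p),p.min(0),p.max(0))
a=np.linspace(0,2*np.pi,60)
for o in(-.002,0,.002):
    C=R.apply([o,0,0])+P; q=proj(f,[[C[0]+.022*np.cos(t),C[1]+.022*np.sin(t),C[2]-.005] for t in a]); q2=proj(f,[[C[0]+.022*np.cos(t),C[1]+.022*np.sin(t),C[2]-.023] for t in a]); print(o,q.min(0),q.max(0),q2.min(0),q2.max(0), proj(f,C-[0,0,.023]))
for r in eyes.landmark_of("knob",f)[:3]: print(r["confidence"],r["position"])
go([.495,.0985,.19],109.4)
E
python3 m.py
```

```text
[0.4951 0.0979 0.1911] [0.4951 0.0979 0.1911] [-179.9992   -0.1364 -160.5332] 0.010515908918671765 60.45193433761597
-0.002 [269.1579 262.7895] [372.9136 355.2726] [273.9218 248.0132] [368.0655 333.4163] [[321.0111 292.3874]]
0 [268.96   258.1882] [373.1262 351.4183] [273.7615 243.8052] [368.239  329.8229] [[321.0178 288.4984]]
0.002 [268.7612 253.5497] [373.3399 347.5327] [273.6005 239.5671] [368.4132 326.2035] [[321.0245 284.5812]]
0.61 [320.8, 288.0]
d [0.     0.0013 0.0016] rot [-0.   -0.07 -0.03] [ -0.12   0.   179.97] t 13.3 j [11.1  5.3 -9.4 75.4 -0.  -8.3]
```

>>> {"api": "send_rows", "payload": {
  "plan": [
    {"dx":0,"dy":0.0005,"dz":0.03,"ax":0,"ay":0,"az":0},
    {"dx":0,"dy":0.0005,"dz":0.055,"ax":0,"ay":0,"az":0},
    {"dx":0,"dy":0.0005,"dz":0.06,"ax":0,"ay":0,"az":0},
    {"dx":0,"dy":0.0005,"dz":0.063,"ax":0,"ay":0,"az":0},
    {"dx":0,"dy":0.0005,"dz":0.066,"ax":0,"ay":0,"az":0},
    {"dx":0,"dy":0.0005,"dz":0.069,"ax":0,"ay":0,"az":0},
    {"dx":0,"dy":0.0005,"dz":0.071,"ax":0,"ay":0,"az":0},
    {"dx":0,"dy":0.0005,"dz":0.071,"ax":0,"ay":0,"az":0}
  ]
}}

```text
time: 14.1
ee_pos: [0.4957, 0.0986, 0.1214]
eef_rot: [-180.0, 0.0, -160.6]
wrist_force: [-0.8, -0.6, -1.9]
gripper_width: 0.0104
finger_force: 60.4
```

At this height, with no vertical force, the shaft is already inside the bore. I continue down.

>>> {"api": "send_rows", "payload": {
  "plan": [
    {"dx":0,"dy":0,"dz":0.002,"ax":0,"ay":0,"az":0},
    {"dx":0,"dy":0,"dz":0.004,"ax":0,"ay":0,"az":0},
    {"dx":0,"dy":0,"dz":0.006,"ax":0,"ay":0,"az":0},
    {"dx":0,"dy":0,"dz":0.008,"ax":0,"ay":0,"az":0},
    {"dx":0,"dy":0,"dz":0.008,"ax":0,"ay":0,"az":0},
    {"dx":0,"dy":0,"dz":0.008,"ax":0,"ay":0,"az":0}
  ]
}}

```text
time: 14.7
ee_pos: [0.4957, 0.0986, 0.1137]
eef_rot: [180.0, 0.0, -160.6]
wrist_force: [-2.0, 0.3, 4.6]
gripper_width: 0.0108
finger_force: 61.0
```

>>> {"api": "send_rows", "payload": {
  "plan": [
    {"dx":0,"dy":0,"dz":0.002,"ax":0,"ay":0,"az":0},
    {"dx":0,"dy":0,"dz":0.002,"ax":0,"ay":0,"az":0},
    {"dx":0,"dy":0,"dz":0.002,"ax":0,"ay":0,"az":0}
  ]
}}

```text
time: 15.0
ee_pos: [0.4957, 0.0987, 0.1116]
eef_rot: [180.0, 0.0, -160.6]
wrist_force: [-2.1, -0.0, 5.5]
gripper_width: 0.0106
finger_force: 61.2
```

>>> {"api": "send_rows", "payload": {
  "plan": [
    {"dx":0,"dy":0,"dz":0.002,"ax":0,"ay":0,"az":0},
    {"dx":0,"dy":0,"dz":0.004,"ax":0,"ay":0,"az":0},
    {"dx":0,"dy":0,"dz":0.005,"ax":0,"ay":0,"az":0},
    {"dx":0,"dy":0,"dz":0.005,"ax":0,"ay":0,"az":0},
    {"dx":0,"dy":0,"dz":0.005,"ax":0,"ay":0,"az":0}
  ]
}}

```text
time: 15.5
ee_pos: [0.4957, 0.0986, 0.107]
eef_rot: [-180.0, 0.0, -160.6]
wrist_force: [-3.1, -0.9, 8.9]
gripper_width: 0.011
finger_force: 61.6
```

>>> {"api": "send_rows", "payload": {
  "plan": [
    {"dx":0,"dy":0,"dz":0.001,"ax":0,"ay":0,"az":0},
    {"dx":0,"dy":0,"dz":0.002,"ax":0,"ay":0,"az":0},
    {"dx":0,"dy":0,"dz":0.002,"ax":0,"ay":0,"az":0},
    {"dx":0,"dy":0,"dz":0.002,"ax":0,"ay":0,"az":0}
  ]
}}

```text
time: 15.9
ee_pos: [0.4958, 0.0987, 0.1057]
eef_rot: [-180.0, 0.1, -160.6]
wrist_force: [-6.1, -0.6, 13.6]
gripper_width: 0.0105
finger_force: 62.5
```

Run:
```python
from h import *
f=eyes.grab_frame("side"); s=env.read_state(); print(s["ee_pos"],s["wrist_force"],s["finger_force"],s["time"])
w=eyes.grab_frame("wrist")
save("i",np.hstack([cv2.resize(f["img"][225:345,230:360],(390,360)),cv2.resize(w["img"][150:350,100:317],(390,360))]))
```

```text
[0.49578397 0.09864375 0.10574913] [-5.68877726 -0.51479063 13.30563949] 62.547515630722046 15.95
```

View pics/i.png

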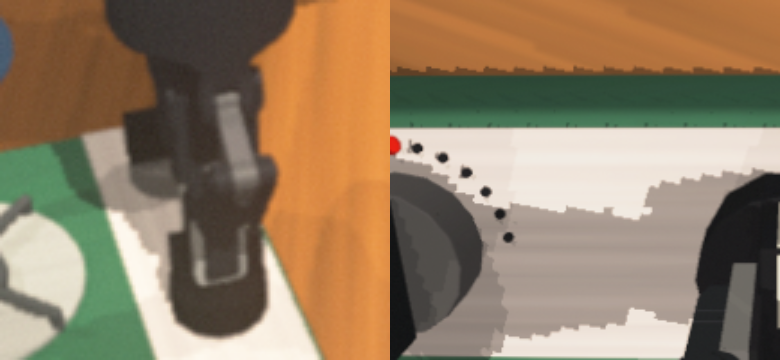

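The knob sits flush on the panel, pressed down and held at 62 N grip, and the dial is undisturbed. Handing in.

```bash
python3 -c "
from workcell import env
print(env.hand_in())"
```

```text
the job is handed in; nothing more can be done
None
```

I handed the job in at about 16 s, and the hand-in gave no verdict: the dial is back at its zero stop, and the heat knob is home on the D-shaft and held down at what the force (about 13 N) shows to be its stop. The arm never touched the kettle, pot or ladle.

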